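Take out the spice jar and walk the heavy crate into its bay

ROBOT

A 6-joint arm with a two-finger parallel gripper is mounted at the origin on a cart in front of the work surface, level with it; the furniture and walls round the work are solid. World frame = base frame: x ahead of the robot, y to its left, z up, the work surface at z = 0. Lengths are in m, angles in rad, forces in N, time in s.
With the tool pointing down it reaches from about 0.4 to 0.925 m from the base axis. Payload 12.5 kg.
Tool frame: the origin (TCP) lies at the centre of the arm's flange, where the gripper is bolted on; the fingertips stand ahead of it and the grasp point (between the pads) lies 171 mm ahead of it (tip_extent is the z of the fingertips in the tool frame, in m); z points along the fingers, y is the direction in which the jaws open and shut (so a half turn about z gives the same grasp; the last joint's range is limited). The gripper opens to 95 mm and grips with 3 to 60 N. Pads are 20 mm wide; open, the fingers measure 119 mm over their backs; the gripper's body (75 mm by 180 mm) begins 59 mm behind the grasp point.
Start: joints at [-1.227, 0.491, 1.559, -0, 1.092, -0.106], TCP at [0.272, -0.563, 0.405] pointing down, gripper open.
Joint ranges: [-3.1, 3.1], [-0.84, 2.19], [0.05, 2.79], [-1.13, 4.28], [0.06, 2.93], [-2.69, 2.69]. Speed limits (rad/s): [2.22, 2.22, 2.79, 3.14, 3.14, 3.14].

INTERFACE

Orientations are given as a unit quaternion [x, y, z, w].
In Python, from workcell import * gives the robot as it stands.
- The arm moves only by the tool drive_tool, never from a script. Its argument "motion" is a list of rows, each a list of 3 entries, a list of its own where there are three numbers: the gripper's target within -1 to 1 (fully open at 1, half-way at 0, shut at -1), then the shift along the tool's x, y, z in units of 30 mm (1.0 is 30 mm), then the turn, a rotation vector about the tool's x, y, z in units of 5 degrees (1.0 is 5 degrees). A call has exactly 5 rows; each row shifts and turns the commanded pose from where the row before left it, along the tool's axes as they then stand; what a row does not reach is not made up. A row lasts 1/10 s, in which the tool goes at most 50 mm and 8.59 degrees, less where a joint would pass 70% of its speed; a pose out of reach is approached as far as the arm can. A call is refused whole if a number of a shift passes 1 or a number of a turn 1, either way. A call with a gripper value outside its range is refused whole. The fingers move at their own pace and stop on an object; the grip force is fixed at half the most. Time passes only in rows, so rows that do not move let the fingers close, or fill a call up. It gives the time, the measured TCP pose, the force and the opening at its end, in the units of the state.
- observe(): the state, without advancing time (a new reading comes with each control period).
- capture(name): name is "side" or "top" or "wrist"; returns (picture, depth): 420x560x3 uint8, blue, green, red; 420x560 float32, m along the optical axis (not along the pixel's ray), 0 where there is no reading.
- camera_params(name): a dict with "vfov" (degrees; the focal length in pixels is half the picture's height over the tangent of half this angle, whatever the lens; pixels are square), "cx", "cy" (the principal point, pixels), "dist" ([k1, k2, p1, p2, k3] as OpenCV has them; the pictures are not rectified), "eye" and "attitude" of the camera in the world. Camera axes: x right, y down, z forward; pixel columns grow to the right and rows downward; lengths in m; the calibration is good to about 2 mm. A picture is of the moment at which its call begins: read the wrist's pose just before it. camera_params takes no time and is no camera call; for the wrist camera it gives the pose at the moment of the call.
- close_job(): hands the job in, once; it reports no verdict.
The state is a dict: "clock": time; "joints": joint angles; "qvel": joint speeds; "joint_torque": joint torques, N m; "ee_pos": TCP position; "tool_rot": TCP orientation; "ft_force": force on the tool from outside, world axes, zero at the start; "wrist_torque": the same for the moment, N m; "gripper_width": finger opening in m.
Only numpy, scipy, OpenCV 4.12 (cv2) and the standard library are available. Lean on these libraries where they do the work, as an engineer would, in place of code of your own. Each camera call takes 0.05 s, during which the arm holds its last target. There are 200 camera calls.

TASK

Take the spice jar out of the near row of the heavy crate and stand it upright on the round black coaster. Then walk the crate back into its wooden bay, flat on the worktop, by pushing the corners of its near side in turn: left, then right, then left again, each of these pushes bringing that corner about 1.5 cm ahead of the other, and so on until the crate stands squarely home against the back stop. Leave the small lidded pot, the drinks can and the mug where they are.

Things in the scene. Friction and masses are not known exactly. Their poses are not given: they have to be found in the camera images.
- crate: open light-wood crate (sizes in mm), 160 (x, depth) x 200 (y) x 67 high, 1.0 to 1.4 kg; origin centre of underside, x to its far side (into the bay), y left. Flat near wall at x = -80; walls 7, inner floor 13 up, on inset feet. Fixed jars (121 high) fill the far half; the near row (x -73 to 4, y -80 to 80) holds only the spice jar. Starts 72 to 83 short of home. Pushed at a corner it turns about a point 110 to 160 beyond its centre.
- bay: fixed wooden bay: back stop with two cheeks, 26 mm high, that reach 65 mm towards the robot, flaring at the ends; origin on the worktop, middle of the stop's near face, x away from the robot (the way in), y left. Cheeks' inner faces at y = +118 and -118 mm. Home: crate's far wall on the stop, so crate origin at x = -80 mm, y near 0, axes parallel.
- bay_diag (a point): no object of its own: the bay's origin, 13 mm up, with axes turned 45 degrees to the left about z; used only to tell which way the crate is turned. The angle between the crate's x and this x is 45 degrees when the crate is square, more when its left corner leads, less when its right corner leads.
- jar_mid (a point): loose spice jar with a dark brown lid, round, 41 mm across and 105 mm tall, 0.15 kg, standing in the near row of the crate; this point is on its axis at half height (52 mm above its underside); its z axis points up
- coaster: fixed round flat black coaster, 80 mm across, 16 mm thick, on the worktop right of the crate; origin at the centre of its underside
- pot: bystander: small olive-coloured lidded pot, 53 mm across and high, right of the bay; origin at the centre of its underside
- soda_can: bystander: green drinks can, 66 mm across, 115 mm tall, left of the bay; origin at the centre of its underside
- cup: bystander: pink and white mug, 90 mm across, 122 mm with its handle, 105 mm tall, at the left on the worktop; origin at the centre of its underside
- jar: the same loose spice jar; origin at the centre of its underside
Things that resemble listed ones, but are neither listed nor needed, are in the scene too. There is more than one size of the jar; the job needs the smaller.

How it is judged:
By the outcome, as a careful person would: the job done as asked, in the order asked, and still so for the second after the job is handed in, with the robot touching nothing.
It also fails if it takes over 67 s, if anything falls off the work surface, if the arm or the gripper's body presses on something with over 40 N, if the wrist force passes 120 N, or if a joint passes its speed limit or range.

## Working session

There is one attempt and no reset: what is moved stays moved. The work goes in short steps, Python scripts to look and compute and a tool call to move; the robot and the scene stay as the last step left them, time stands still between calls to the robot, and variables do not carry over. Pictures are saved under pics/ and viewed, about 8 in all and at most 12, crops included, and the job is handed in when it is done.

Besides the shell and the picture viewer there is one more tool, called after "Call:" as name([rows], argument=value, ...), one row to a line, values as JSON. drive_tool: Moves the arm, as the interface text tells. Its arguments: {"type":"object","properties":{"motion":{"type":"array","items":{"type":"array"}}},"required":["motion"]}

```bash
mkdir -p pics; ls; python3 - <<'E'
from workcell import *
import cv2,numpy as np
s=observe();print(s)
for n in("top","side"):
    p,d=capture(n);cv2.imwrite(f"pics/{n}0.png",p);np.savez(f"{n}0.npz",p=p,d=d,c=np.array(camera_params(n),dtype=object));print(n,camera_params(n))
print(camera_params("wrist"))
E
```

```text
pics
{'clock': 0.0, 'joints': array([-1.22657392e+00,  4.91590341e-01,  1.55944001e+00, -1.80417079e-05,
        1.09168454e+00, -1.05561081e-01]), 'qvel': array([ 0.00149869, -0.00073307, -0.00068753,  0.00213363, -0.00056845,
       -0.00130572]), 'joint_torque': array([-7.59829782e-04, -6.12646222e+01, -2.58174384e+01,  6.92796987e-02,
        4.82655130e-02, -1.15825665e-04]), 'ee_pos': array([ 0.27176511, -0.56279698,  0.40414575]), 'tool_rot': array([ 9.74817172e-01,  2.23004857e-01, -7.47457976e-05, -5.56175853e-04]), 'ft_force': array([-0.42104144,  0.11940448, -0.2719195 ]), 'wrist_torque': array([-0.04385234, -0.01615372,  0.02696997]), 'gripper_width': 0.09528080724706464}
top {'vfov': 42.06416869133689, 'cx': 267.10531404383636, 'cy': 214.28427714531853, 'dist': array([-0.13287244,  0.        ,  0.        ,  0.        ,  0.        ]), 'eye': array([0.29074422, 0.26490334, 1.39142926]), 'attitude': array([-0.69866648,  0.71244461, -0.04884798,  0.04360855])}
side {'vfov': 54.02782731993563, 'cx': 277.6390552803918, 'cy': 206.169110707865, 'dist': array([0.0158808, 0.       , 0.       , 0.       , 0.       ]), 'eye': array([0.03152409, 0.91311528, 0.36010463]), 'attitude': array([-0.22952271,  0.78325091, -0.55159674,  0.17198363])}
{'vfov': 62.99579858179788, 'cx': 278.13900747838875, 'cy': 213.90753289664366, 'dist': array([-0.08303897,  0.        ,  0.        ,  0.        ,  0.        ]), 'eye': array([ 0.33482163, -0.53221515,  0.3838966 ]), 'attitude': array([ 0.84024638, -0.52743594, -0.06698221,  0.10635196])}
```

View pics/top0.png

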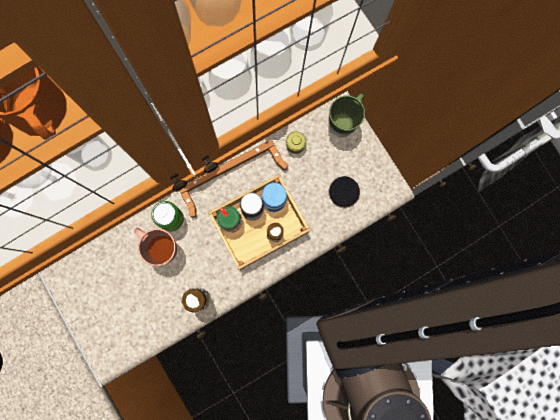

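View pics/side0.png

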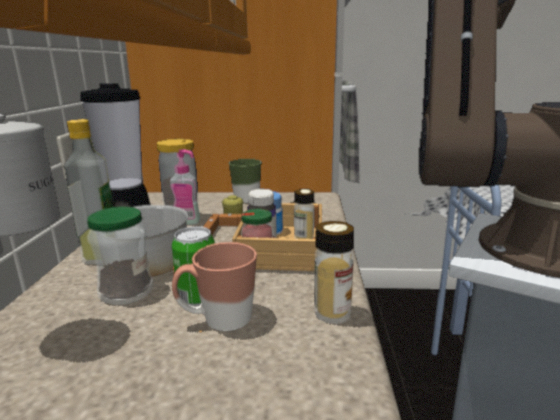

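Top view: spice-jar candidates are the dark-lidded jar in the crate's near row at (275,231) and a larger lookalike loose on the worktop at (195,300). The crate is at (262,222), the bay at (235,175), the coaster at (344,192), the pot at (296,141), the can at (167,215) and the mug at (157,248). By the description I choose (275,231). The side view shows the same two jars at (304,215) and (334,270).

```bash
cat > h.py <<'E'
import numpy as np,cv2
from scipy.spatial.transform import Rotation as R
def K(c):
    f=210/np.tan(np.radians(c["vfov"]/2));return np.array([[f,0,c["cx"]],[0,f,c["cy"]],[0,0,1.]])
def rays(c,uv):
    n=cv2.undistortPoints(np.asarray(uv,float).reshape(-1,1,2),K(c),np.array(c["dist"])).reshape(-1,2)
    return np.c_[n,np.ones(len(n))]@R.from_quat(c["attitude"]).as_matrix().T
def at_z(c,uv,z):
    r=rays(c,uv);e=np.array(c["eye"]);return e+r*((z-e[2])/r[:,2])[:,None]
def cloud(c,d):
    v,u=np.mgrid[0:420,0:560];r=rays(c,np.c_[u.ravel(),v.ravel()])
    P=np.array(c["eye"])+r*d.reshape(-1,1);P[d.ravel()<=0]=np.nan;return P.reshape(420,560,3)
def proj(c,P):
    Rm=R.from_quat(c["attitude"]).as_matrix();X=(np.atleast_2d(P)-c["eye"])@Rm
    return cv2.projectPoints(X,np.zeros(3),np.zeros(3),K(c),np.array(c["dist"]))[0].reshape(-1,2)
E
python3 - <<'E'
from h import *
z=np.load("top0.npz",allow_pickle=True);c=z["c"].item();p=z["p"];W=cloud(c,z["d"]);np.save("W.npy",W)
for n,u,v in [("jar",275,231),("bigjar",195,300),("coaster",344,192),("pot",296,141),("can",167,215),("mug",157,248),("cratefloor",260,245),("counter",240,300),("farL",215,213),("bay",240,163),("cheekL",190,205),("cheekR",282,160),("edge",300,262)]:
    print(n,np.round(np.nanmedian(W[v-1:v+2,u-1:u+2].reshape(-1,3),0),4))
cv2.imwrite("pics/crop0.png",cv2.resize(p[125:280,140:365],None,fx=3.5,fy=3.5,interpolation=cv2.INTER_CUBIC))
E
```

```text
jar [0.4186 0.236  0.1165]
bigjar [0.2618 0.4214 0.1426]
coaster [0.5257 0.0541 0.0138]
pot [0.6531 0.1761 0.0487]
can [0.4625 0.4919 0.1067]
mug [0.3894 0.5291 0.0347]
cratefloor [0.3946 0.2724 0.0095]
counter [ 0.2566  0.3258 -0.0058]
farL [0.4714 0.3813 0.0641]
bay [0.6056 0.32   0.018 ]
cheekL [0.4982 0.4481 0.0235]
cheekR [0.6109 0.212  0.0217]
edge [ 0.3498  0.1713 -0.0033]
```

View pics/crop0.png

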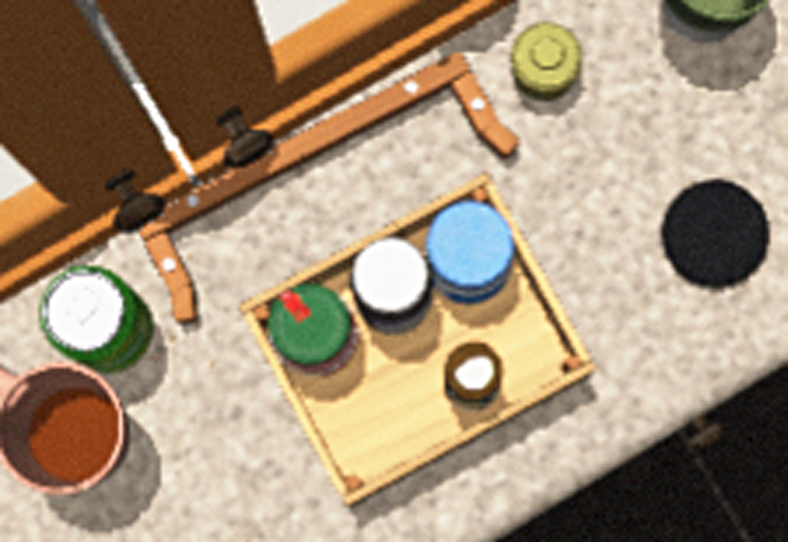

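The crop confirms the small dark-brown-lidded jar at (275,231), in the crate's near row with the fixed jars behind it. Next I'll measure the crate corners and the bay.

```bash
python3 - <<'E'
from h import *
z=np.load("top0.npz",allow_pickle=True);c=z["c"].item()
cr=lambda L:(np.array(L,float)+.5)/3.5-.5+[140,125]
C=at_z(c,cr([(245,308),(487,176),(592,370),(350,503)]),.067);print("rim FL FR NR NL\n",C.round(4))
d=lambda a,b:np.linalg.norm(C[a]-C[b]);print("sizes far,right,near,left",d(0,1),d(1,2),d(2,3),d(3,0))
M=np.array([[.08,.1],[.08,-.1],[-.08,-.1],[-.08,.1]])
def fit(th): 
    pass
A,B=M-M.mean(0),C[:,:2]-C[:,:2].mean(0)
th=np.arctan2((A[:,0]*B[:,1]-A[:,1]*B[:,0]).sum(),(A*B).sum());print("crate",C.mean(0),"yaw deg",np.degrees(th))
Bp=at_z(c,cr([(147,234),(458,80),(466,57),(178,322),(194,318),(516,153),(503,153)]),.026);print("bay pts: stop nearface L?, R, stop back R; cheek tips\n",Bp.round(4))
J=at_z(c,cr([(472,373)]),.118);print("jar",J)
K_=at_z(c,cr([(715,233)]),.016);print("coaster",K_)
def circ(m,zz):
    n,l,s,ce=cv2.connectedComponentsWithStats(m.astype(np.uint8));i=1+np.argmax(s[1:,4]);return at_z(c,[ce[i]],zz),s[i]
p=z["p"];m=np.zeros(p.shape[:2],bool);m[170:215,325:365]=(p[170:215,325:365].max(2)<60);print(circ(m,.016))
# corner of side depth cross-check
z2=np.load("side0.npz",allow_pickle=True);c2=z2["c"].item();W2=cloud(c2,z2["d"])
for n,u,v in [("jarlid",304,193),("jarbody",303,220),("near wall L",285,250)]: print(n,W2[v,u].round(4))
print("proj rim on side",proj(c2,C).round(0).tolist(), "jar top",proj(c2,J))
# highest things above counter, cabinet bottom
W=np.load("W.npy");q=W.reshape(-1,3);k=(q[:,2]>.3)&(q[:,0]>.3);print("cabinet near pts z>.3: min x+.5y..",np.nanmin(q[k][:,2]))
for u,v in [(200,165),(180,185),(209,166),(250,140),(300,100),(150,150)]: print(u,v,W[v,u].round(3))
E
```

```text
rim FL FR NR NL
 [[0.4717 0.3939 0.067 ]
 [0.5625 0.2225 0.067 ]
 [0.4234 0.1524 0.067 ]
 [0.3344 0.3223 0.067 ]]
sizes far,right,near,left 0.19399917723376872 0.1556898518357649 0.19183496057949784 0.15485924350696914
crate [0.44799356 0.27280581 0.067     ] yaw deg 27.53500950053406
bay pts: stop nearface L?, R, stop back R; cheek tips
 [[0.5329 0.469  0.026 ]
 [0.6431 0.2408 0.026 ]
 [0.6604 0.2346 0.026 ]
 [0.468  0.4465 0.026 ]
 [0.4707 0.4349 0.026 ]
 [0.5876 0.1996 0.026 ]
 [0.5878 0.2091 0.026 ]]
jar [[0.41789929 0.23724655 0.118     ]]
coaster [[0.5275283  0.05474356 0.016     ]]
(array([[0.52682152, 0.05474375, 0.016     ]]), array([329, 177,  30,  30, 710], dtype=int32))
jarlid [0.414  0.2447 0.1157]
jarbody [0.4109 0.2535 0.0626]
near wall L [0.3885 0.3558 0.0445]
proj rim on side [[234.0, 236.0], [251.0, 201.0], [321.0, 203.0], [321.0, 238.0]] jar top [[304.16535326 190.62343183]]
cabinet near pts z>.3: min x+.5y.. 0.30000631062185024
200 165 [0.508 0.375 0.435]
180 185 [0.462 0.403 0.486]
209 166 [0.495 0.354 0.484]
250 140 [0.559 0.285 0.412]
300 100 [0.614 0.195 0.471]
150 150 [0.481 0.42  0.654]
```

Call:
drive_tool([
  [1, [1, -1, 0], [0, 0, 0]],
  [1, [1, -1, 0], [0, 0, 0]],
  [1, [1, -1, 0], [0, 0, 0]],
  [1, [1, -1, 0], [0, 0, 0]],
  [1, [1, -1, 0], [0, 0, 0]],
])

```text
clock: 0.6
ee_pos: [0.3418, -0.3609, 0.4045]
tool_rot: [0.975, 0.223, -0.0, -0.0]
ft_force: [0.5, -0.1, 0.4]
gripper_width: 0.0949
```

Call:
drive_tool([
  [1, [1, -1, 0], [0, 0, 0]],
  [1, [1, -1, 0], [0, 0, 0]],
  [1, [1, -1, 0], [0, 0, 0]],
  [1, [1, -1, 0], [0, 0, 0]],
  [1, [1, -1, 0], [0, 0, 0]],
])

```text
clock: 1.1
ee_pos: [0.4117, -0.1606, 0.4047]
tool_rot: [0.975, 0.223, -0.0, 0.0]
ft_force: [1.4, -0.3, 0.4]
gripper_width: 0.0952
```

Call:
drive_tool([
  [1, [1, -1, 0], [0, 0, 0]],
  [1, [1, -1, 0], [0, 0, 0]],
  [1, [0.5, -1, 0], [0, 0, 0]],
  [1, [0, -1, 0], [0, 0, 0]],
  [1, [0, 0, 0], [0, 0, 0]],
])

```text
clock: 1.6
ee_pos: [0.4256, -0.0192, 0.4045]
tool_rot: [0.974, 0.225, -0.001, -0.0]
ft_force: [0.3, -1.0, -0.8]
gripper_width: 0.0954
```

Call:
drive_tool([
  [1, [1, -1, 0], [0, 0, 0]],
  [1, [0.5, -1, 0], [0, 0, 0]],
  [1, [0.5, -1, 0], [0, 0, 0]],
  [1, [0.5, -1, 0], [0, 0, 0]],
  [1, [0, 0, 0], [0, 0, 0]],
])

```text
clock: 2.1
ee_pos: [0.4424, 0.1212, 0.4046]
tool_rot: [0.975, 0.224, 0.0, -0.0]
ft_force: [-0.3, -0.4, 0.4]
gripper_width: 0.0952
```

```bash
python3 - <<'E'
import workcell,numpy as np,cv2
from workcell import *
print([n for n in dir(workcell) if n[0]!='_'],getattr(workcell,"tip_extent",None))
print(observe()["ee_pos"])
c=camera_params("wrist");p,d=capture("wrist");cv2.imwrite("pics/w1.png",p);np.savez("w1.npz",p=p,d=d,c=np.array(c,dtype=object));print(c)
E
```

```text
['MotionError', 'camera_params', 'capture', 'close_job', 'observe', 'tip_extent'] 0.1901
[0.44238372 0.12122757 0.40457159]
{'vfov': 62.99579858179788, 'cx': 278.13900747838875, 'cy': 213.90753289664366, 'dist': array([-0.08303897,  0.        ,  0.        ,  0.        ,  0.        ]), 'eye': array([0.50538292, 0.15196435, 0.38426071]), 'attitude': array([ 0.84092342, -0.5263652 , -0.0664874 ,  0.10661569])}
```

View pics/w1.png

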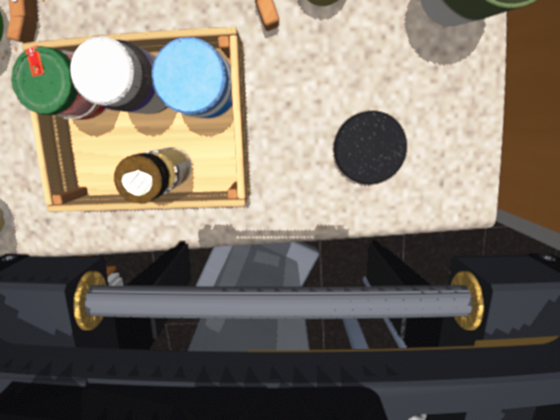

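The wrist view shows the jar lid at (140,178), the coaster at (370,147), the crate's near corners at (48,211) and (245,207), and the right cheek tip at (267,12).

```bash
python3 - <<'E'
from h import *
z=np.load("w1.npz",allow_pickle=True);c=z["c"].item();p=z["p"]
C=at_z(c,[(241,28),(246,208),(48,211)],.067);print("FR NR NL",C.round(4),np.linalg.norm(C[0]-C[1]),np.linalg.norm(C[1]-C[2]))
v=C[2]-C[1];print("yaw from near edge",np.degrees(np.arctan2(v[1],v[0]))-90)
m=np.zeros(p.shape[:2],np.uint8);m[90:200,320:420]=p[90:200,320:420].max(2)<70
n,l,s,ce=cv2.connectedComponentsWithStats(m);i=1+np.argmax(s[1:,4]);print("coaster",at_z(c,[ce[i]],.016).round(4),s[i],np.ptp(at_z(c,[(s[i][0],ce[i][1]),(s[i][0]+s[i][2],ce[i][1])],.016),0))
J=at_z(c,[(140,178)],.118);print("jar",J.round(4),"dia",np.linalg.norm(np.diff(at_z(c,[(114,178),(167,178)],.118),axis=0)))
T=np.array([.4424,.1212,.4046]);Rt=R.from_quat([.975,.224,0,0]).as_matrix()
for n,Q in(("jar",J[0]),("coaster",at_z(c,[ce[i]],.016)[0])):print(n,"shift units x,y",((Q-T)@Rt/.03).round(2))
E
```

```text
FR NR NL [[0.5664 0.2169 0.067 ]
 [0.4238 0.1462 0.067 ]
 [0.3347 0.3232 0.067 ]] 0.15908968243381155 0.19814578556975532
yaw from near edge 26.725984263885195
coaster [[0.5288 0.0547 0.016 ]] [ 334  112   72   72 4067] [0.03460651 0.06965036 0.        ]
jar [[0.4224 0.2332 0.118 ]] dia 0.04320173138892157
jar shift units x,y [ 1.03 -3.65  9.55]
coaster shift units x,y [ 1.62  3.25 12.95]
```

Call:
drive_tool([
  [1, [1, -1, 0], [0, 0, 0]],
  [1, [0, -1, 0.5], [0, 0, 0]],
  [1, [0, -1, 0.5], [0, 0, 0]],
  [1, [0, -0.55, 0.5], [0, 0, 0]],
  [1, [0, 0, 0], [0, 0, 0]],
])

```text
clock: 2.65
ee_pos: [0.4225, 0.2281, 0.3582]
tool_rot: [0.975, 0.224, -0.002, 0.0]
ft_force: [0.8, -1.3, 0.3]
gripper_width: 0.0948
```

```bash
cat > wl.py <<'E'
import sys
from workcell import *
from h import *
n=sys.argv[1]
s=observe();c=camera_params("wrist");p,d=capture("wrist");cv2.imwrite(f"pics/{n}.png",p);np.savez(f"{n}.npz",p=p,d=d,c=np.array(c,dtype=object));print(s["ee_pos"],s["tool_rot"],s["clock"])
E
python3 wl.py w2; python3 - <<'E'
from h import *
z=np.load("w2.npz",allow_pickle=True);c=z["c"].item();W=cloud(c,z["d"])
for zz in(.115,.118):print(proj(c,[[.420,.235,zz]]))
k=(abs(W[...,2]-.115)<.008)&(np.hypot(W[...,0]-.42,W[...,1]-.235)<.035);P=W[k];print(len(P),P.mean(0),(P.min(0)+P.max(0))/2,np.ptp(P,0))
E
```

```text
[0.42253604 0.22811952 0.3581856 ] [ 9.74700143e-01  2.23510867e-01 -1.56436139e-03  2.76855665e-04] 2.65
[[267.4461404  229.86484463]]
[[267.31355713 231.194083  ]]
2758 [0.42190094 0.2359307  0.11744971] [0.4206184  0.23578105 0.11363611] [0.039902   0.03995083 0.01326877]
```

Call:
drive_tool([
  [1, [0.05, -0.2, 0.8], [0, 0, 0]],
  [1, [0, 0, 0.9], [0, 0, 0]],
  [1, [0, 0, 0.9], [0, 0, 0]],
  [1, [0, 0, 0.5], [0, 0, 0]],
  [-1, [0, 0, 0], [0, 0, 0]],
])

```text
clock: 3.2
ee_pos: [0.4225, 0.2328, 0.2657]
tool_rot: [0.975, 0.222, -0.001, 0.0]
ft_force: [-0.2, 0.0, 0.5]
gripper_width: 0.0912
```

Call:
drive_tool([
  [-1, [0, 0, 0], [0, 0, 0]],
  [-1, [0, 0, 0], [0, 0, 0]],
  [-1, [0, 0, 0], [0, 0, 0]],
  [-1, [0, 0, 0], [0, 0, 0]],
  [-1, [0, 0, 0], [0, 0, 0]],
])

```text
clock: 3.7
ee_pos: [0.4217, 0.2341, 0.2671]
tool_rot: [0.975, 0.223, 0.0, 0.0]
ft_force: [-0.2, -1.2, -0.1]
gripper_width: 0.0525
```

Call:
drive_tool([
  [-1, [0, 0, 0], [0, 0, 0]],
  [-1, [0, 0, 0], [0, 0, 0]],
  [-1, [0, 0, 0], [0, 0, 0]],
  [-1, [0, 0, 0], [0, 0, 0]],
  [-1, [0, 0, -0.2], [0, 0, 0]],
])

```text
clock: 4.2
ee_pos: [0.4215, 0.2341, 0.2723]
tool_rot: [0.975, 0.223, -0.001, 0.0]
ft_force: [-1.2, 0.1, -1.6]
gripper_width: 0.04
```

Call:
drive_tool([
  [-1, [0, 0, -0.5], [0, 0, 0]],
  [-1, [0, 0, -0.7], [0, 0, 0]],
  [-1, [0, 0, -0.7], [0, 0, 0]],
  [-1, [0, 0, -0.7], [0, 0, 0]],
  [-1, [0, 0, -0.4], [0, 0, 0]],
])

```text
clock: 4.7
ee_pos: [0.4216, 0.2341, 0.3644]
tool_rot: [0.975, 0.223, 0.001, -0.0]
ft_force: [1.0, -0.3, -2.1]
gripper_width: 0.0404
```

Call:
drive_tool([
  [-1, [0, 0.4, 0], [0, 0, 0]],
  [-1, [0.1, 0.8, 0], [0, 0, 0]],
  [-1, [0.1, 0.9, 0], [0, 0, 0]],
  [-1, [0.1, 0.9, 0], [0, 0, 0]],
  [-1, [0.1, 0.9, 0], [0, 0, 0]],
])

```text
clock: 5.2
ee_pos: [0.4838, 0.1323, 0.362]
tool_rot: [0.975, 0.223, -0.001, 0.0]
ft_force: [0.2, 0.4, -1.7]
gripper_width: 0.0407
```

Call:
drive_tool([
  [-1, [0.1, 0.9, 0], [0, 0, 0]],
  [-1, [0.1, 0.9, 0], [0, 0, 0]],
  [-1, [0, 0.8, 0], [0, 0, 0]],
  [-1, [0, 0.43, 0], [0, 0, 0]],
  [-1, [0, 0, 0], [0, 0, 0]],
])

```text
clock: 5.7
ee_pos: [0.5286, 0.0533, 0.362]
tool_rot: [0.975, 0.222, -0.001, -0.0]
ft_force: [0.6, -0.2, -1.1]
gripper_width: 0.0406
```

```bash
python3 wl.py w3; python3 - <<'E'
from h import *
from workcell import *
z=np.load("w3.npz",allow_pickle=True);p=z["p"]
t,_=capture("side");cv2.imwrite("pics/s3.png",np.hstack([p[:,100:460],cv2.resize(t[120:330,220:400],None,fx=2,fy=2)]))
E
```

```text
[0.52863035 0.05326884 0.36200241] [ 9.75053496e-01  2.21969409e-01 -5.09145565e-04 -5.66977083e-05] 5.7
```

View pics/s3.png

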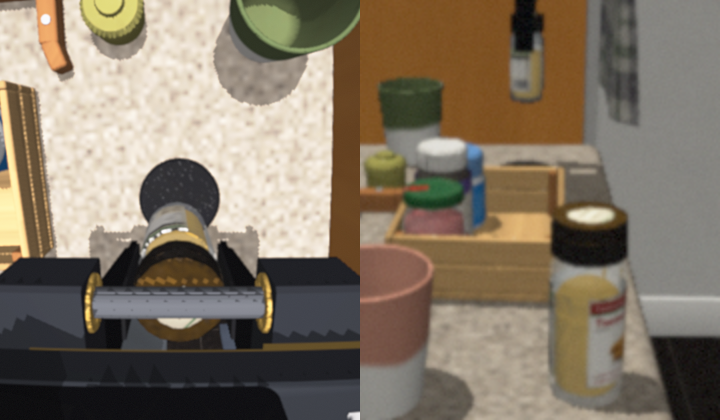

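The jar is held upright in the gripper above the coaster (side inset at (525,60), coaster in the wrist view at (180,195)). I'll lower it now.

Call:
drive_tool([
  [-1, [0, 0, 0.8], [0, 0, 0]],
  [-1, [0, 0, 0.9], [0, 0, 0]],
  [-1, [0, 0, 0.7], [0, 0, 0]],
  [-1, [0, 0, 0.4], [0, 0, 0]],
  [-1, [0, 0, 0.2], [0, 0, 0]],
])

```text
clock: 6.3
ee_pos: [0.528, 0.0554, 0.2719]
tool_rot: [0.975, 0.223, -0.001, -0.0]
ft_force: [0.1, 0.6, -1.1]
gripper_width: 0.0404
```

Call:
drive_tool([
  [-1, [0, 0, 0.03], [0, 0, 0]],
  [-1, [0, 0, 0], [0, 0, 0]],
  [-1, [0, 0, 0], [0, 0, 0]],
  [-1, [0, 0, 0], [0, 0, 0]],
  [-1, [0, 0, 0], [0, 0, 0]],
])

```text
clock: 6.8
ee_pos: [0.5283, 0.0547, 0.2723]
tool_rot: [0.975, 0.223, 0.0, 0.0]
ft_force: [0.1, 0.9, -2.5]
gripper_width: 0.0406
```

Call:
drive_tool([
  [-1, [0, 0, 0.03], [0, 0, 0]],
  [-1, [0, 0, 0.03], [0, 0, 0]],
  [-1, [0, 0, 0.03], [0, 0, 0]],
  [-1, [0, 0, 0], [0, 0, 0]],
  [-1, [0, 0, 0], [0, 0, 0]],
])

```text
clock: 7.3
ee_pos: [0.5283, 0.0549, 0.2696]
tool_rot: [0.975, 0.223, 0.0, -0.0]
ft_force: [-1.3, 2.5, 5.8]
gripper_width: 0.0402
```

Contact with about 7 N of upward force, so I'll release.

Call:
drive_tool([
  [-1, [0, 0, -0.02], [0, 0, 0]],
  [0.2, [0, 0, 0], [0, 0, 0]],
  [0.2, [0, 0, 0], [0, 0, 0]],
  [1, [0, 0, 0], [0, 0, 0]],
  [1, [0, 0, 0], [0, 0, 0]],
])

```text
clock: 7.8
ee_pos: [0.5283, 0.0547, 0.2697]
tool_rot: [0.975, 0.223, 0.0, 0.0]
ft_force: [0.2, -0.3, -0.1]
gripper_width: 0.0668
```

Call:
drive_tool([
  [1, [0, 0, 0], [0, 0, 0]],
  [1, [0, 0, 0], [0, 0, 0]],
  [1, [0, 0, 0], [0, 0, 0]],
  [1, [0, 0, 0], [0, 0, 0]],
  [1, [0, 0, -0.2], [0, 0, 0]],
])

```text
clock: 8.3
ee_pos: [0.5282, 0.0547, 0.2754]
tool_rot: [0.975, 0.223, -0.001, -0.0]
ft_force: [-0.3, -0.0, 0.6]
gripper_width: 0.0948
```

Call:
drive_tool([
  [1, [0, 0, -0.8], [0, 0, 0]],
  [1, [0, 0, -1], [0, 0, 0]],
  [1, [0, 0, -1], [0, 0, 0]],
  [1, [-0.5, 0, -0.4], [0, 0, 0]],
  [1, [-1, 0, 0], [0, 0, 0]],
])

```text
clock: 8.8
ee_pos: [0.4881, 0.0353, 0.3738]
tool_rot: [0.975, 0.223, 0.002, 0.001]
ft_force: [0.4, -0.8, -0.5]
gripper_width: 0.0953
```

```bash
python3 - <<'E'
from workcell import *
from h import *
p,d=capture("top");c=camera_params("top");np.savez("top1.npz",p=p,d=d,c=np.array(c,dtype=object));
s,_=capture("side")
cv2.imwrite("pics/t1.png",np.vstack([cv2.resize(p[125:275,165:375],None,fx=2.6,fy=2.6,interpolation=cv2.INTER_CUBIC)[:,:480],cv2.resize(s[150:230,210:370],(480,200))]))
E
python3 wl.py w4
```

```text
[0.4855352  0.03460207 0.37256002] [ 9.74871358e-01  2.22768464e-01 -2.03773168e-04  6.62879317e-05] 8.9
```

View pics/t1.png

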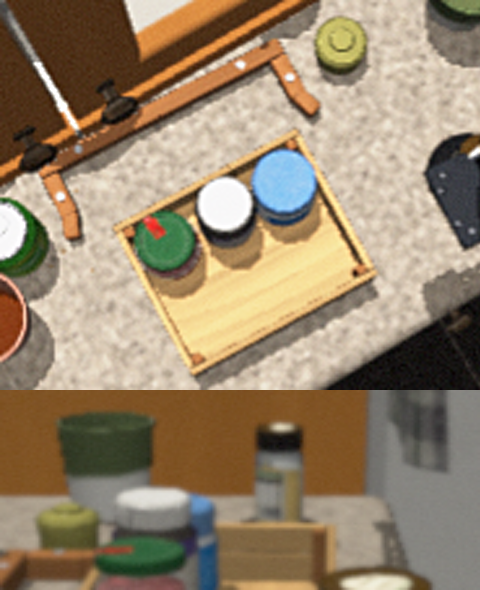

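The jar stands upright on the coaster (side inset (278,475)) and the crate is undisturbed. Now I'll measure the crate and bay precisely.

```bash
cat > pose.py <<'E'
from h import *
B0=np.array([.590,.352]);A0=np.radians(25.8)
def tob(P): # world -> provisional bay frame
    P=np.asarray(P)[...,:2]-B0;ca,sa=np.cos(A0),np.sin(A0);return np.stack([P[...,0]*ca+P[...,1]*sa,-P[...,0]*sa+P[...,1]*ca],-1)
E
python3 - <<'E'
from pose import *
z=np.load("top1.npz",allow_pickle=True);c=z["c"].item();p=z["p"].astype(int);W=cloud(c,z["d"])
v,u=np.mgrid[0:420,0:560];uv=np.c_[u.ravel(),v.ravel()]
G0=tob(at_z(c,uv,0.)).reshape(420,560,2);G2=tob(at_z(c,uv,.026)).reshape(420,560,2)
b,g,r=p[...,0],p[...,1],p[...,2];wood=(r>g*1.35)&(r>b*1.9)&(r>60)
# stop: near lower edge at z=0, per y bin
E=[]
for y in np.arange(-.09,.1,.01):
    k=wood&(abs(G0[...,1]-y)<.006)&(G0[...,0]>-.05)&(G0[...,0]<.06)&(v>130)
    if k.any():E.append((y,G0[...,0][k].min(),G2[...,0][k].min()))
E=np.array(E);print((E*1000).round(1).tolist())
pf=np.polyfit(E[:,0],E[:,1],1);print("stop slope deg",np.degrees(np.arctan(pf[0])),"x at 0",pf[1])
for x in(-.05,-.04,-.03,-.02,-.01):
    k=wood&(abs(G0[...,0]-x)<.004)
    yl=G0[...,1][k];a=yl[(yl>.08)&(yl<.18)];d=yl[(yl<-.08)&(yl>-.18)]
    print(x,"left cheek inner",a.min() if len(a) else None,a.max() if len(a) else None,"right",d.max() if len(d) else None,d.min() if len(d) else None)
X=tob(W);k=(W[...,2]>.045)&(W[...,2]<.075)&(X[...,0]>-.28)&(X[...,0]<-.04)&(abs(X[...,1])<.14)
rc=cv2.minAreaRect((X[k]*1000).astype(np.float32));print("crate rect(prov frame)",rc)
E
```

```text
[[-90.0, 5.6, -0.2], [-80.0, 5.6, -0.3], [-70.0, 5.6, -0.3], [-60.0, 3.1, -2.7], [-50.0, 5.4, -0.4], [-40.0, 5.4, -0.5], [-30.0, 5.4, -0.5], [-20.0, 4.1, -1.7], [-10.0, 4.1, -1.7], [-0.0, 4.1, -1.8], [10.0, 4.0, -1.8], [20.0, 4.0, -1.8], [30.0, 2.8, -3.0], [40.0, 3.9, -1.9], [50.0, 3.9, -1.9], [60.0, 1.5, -4.3], [70.0, 3.8, -2.0], [80.0, 2.6, -3.2], [90.0, 3.8, -2.0]]
stop slope deg -0.838899434487427 x at 0 0.004141854012085116
-0.05 left cheek inner 0.12189092954593778 0.1379741854827919 right -0.12504304283007556 -0.14486472501174083
-0.04 left cheek inner 0.11847431308804818 0.13460918656480775 right -0.1228234794443599 -0.13921913396466934
-0.03 left cheek inner 0.11853625693669295 0.1346898870028514 right -0.12060212540575709 -0.13834051474845072
-0.02 left cheek inner 0.11856835685561865 0.13591061183522463 right -0.12081140905751157 -0.13845566520256905
-0.01 left cheek inner 0.11863482536254946 0.13481723541886814 right -0.12102268435247893 -0.13746250521032746
crate rect(prov frame) ((-160.6883544921875, -9.765670776367188), (161.3106231689453, 200.7646484375), 1.680837869644165)
```

Call:
drive_tool([
  [-1, [-0.5, -1, 0], [0, 0, 0]],
  [-1, [-0.4, -1, 0], [0, 0, 0]],
  [-1, [0, -1, 0.3], [0, 0, 0]],
  [-1, [0, -1, 0.3], [0, 0, 0]],
  [-1, [0, -1, 0.3], [0, 0, 0]],
])

```text
clock: 9.45
ee_pos: [0.3983, 0.1598, 0.3446]
tool_rot: [0.975, 0.223, 0.0, 0.0]
ft_force: [-0.4, 0.0, -0.2]
gripper_width: 0.0607
```

Call:
drive_tool([
  [-1, [0, -1, 0.3], [0, 0, 0]],
  [-1, [0, -1, 0.3], [0, 0, 0]],
  [-1, [0, -1, 0.3], [0, 0, 0]],
  [-1, [0, -1, 0.3], [0, 0, 0]],
  [-1, [0, -1, 0.3], [0, 0, 0]],
])

```text
clock: 9.95
ee_pos: [0.3329, 0.2953, 0.2993]
tool_rot: [0.975, 0.223, 0.0, -0.0]
ft_force: [0.4, 0.5, -0.4]
gripper_width: 0.0203
```

```bash
cat > st.py <<'E'
from workcell import *
from pose import *
s=observe();t=tob(s["ee_pos"]);print("clock",s["clock"],"prov xy mm",(t*1000).round(1),"z",s["ee_pos"][2].round(4),"yaw",(2*np.degrees(np.arctan2(s["tool_rot"][1],s["tool_rot"][0]))).round(2),"F prov",(tob(s["ft_force"][:2]+B0)).round(1),s["ft_force"][2].round(1),"w",round(s["gripper_width"],4))
E
python3 st.py
```

```text
clock 9.95 prov xy mm [-256.1   60.9] z 0.2993 yaw 25.77 F prov [0.6 0.2] -0.4 w 0.0203
```

Call:
drive_tool([
  [-1, [-0.7, -0.3, 0.4], [0, 0, 0]],
  [-1, [0, 0, 0.9], [0, 0, 0]],
  [-1, [0, 0, 0.9], [0, 0, 0]],
  [-1, [0, 0, 0.6], [0, 0, 0]],
  [-1, [0, 0, 0], [0, 0, 0]],
])

```text
clock: 10.45
ee_pos: [0.3105, 0.293, 0.2139]
tool_rot: [0.975, 0.223, -0.002, 0.001]
ft_force: [0.9, 0.3, 0.5]
gripper_width: 0.0004
```

```bash
python3 st.py
```

```text
clock 10.45 prov xy mm [-277.3   68.6] z 0.2139 yaw 25.78 F prov [ 0.9 -0.1] 0.5 w 0.0004
```

Call:
drive_tool([
  [-1, [0.3, -0.1, 0], [0, 0, 0]],
  [-1, [0.3, 0, 0], [0, 0, 0]],
  [-1, [0.15, 0, 0], [0, 0, 0]],
  [-1, [0.1, 0, 0], [0, 0, 0]],
  [-1, [0.1, 0, 0], [0, 0, 0]],
])

```text
clock: 10.95
ee_pos: [0.3337, 0.3074, 0.2164]
tool_rot: [0.975, 0.223, -0.002, 0.001]
ft_force: [-12.5, 0.4, 7.2]
gripper_width: 0.0006
```

```bash
python3 st.py
```

```text
clock 10.95 prov xy mm [-250.2   71.4] z 0.2164 yaw 25.78 F prov [-11.1   5.8] 7.2 w 0.0006
```

Call:
drive_tool([
  [-1, [0.12, 0, 0], [0, 0, 0]],
  [-1, [0.12, 0, 0], [0, 0, 0]],
  [-1, [0.12, 0, 0], [0, 0, 0]],
  [-1, [0.12, 0, 0], [0, 0, 0]],
  [-1, [0.1, 0, 0], [0, 0, 0]],
])

```text
clock: 11.45
ee_pos: [0.3496, 0.3151, 0.2163]
tool_rot: [0.975, 0.223, -0.001, 0.0]
ft_force: [-9.7, -0.1, 4.8]
gripper_width: 0.0004
```

```bash
python3 st.py; cat > crate.py <<'E'
import sys
from workcell import *
from pose import *
n=sys.argv[1]
p,d=capture("top");c=camera_params("top");cv2.imwrite(f"pics/{n}.png",p);np.savez(n+".npz",p=p,d=d,c=np.array(c,dtype=object))
W=cloud(c,d);X=tob(W)
k=(W[...,2]>.045)&(W[...,2]<.075)&(X[...,0]>-.28)&(X[...,0]<.005)&(abs(X[...,1])<.14)
print("n",k.sum(),"rect",cv2.minAreaRect((X[k]*1000).astype(np.float32)))
# far wall & right wall fits in prov frame via rim extremes
P=X[k]*1000
E=[(y,P[abs(P[:,1]-y)<4,0].max()) for y in range(-85,75,8) if (abs(P[:,1]-y)<4).any()]
E=np.array(E)
f=np.polyfit(E[:,0],E[:,1],1)
for _ in range(3):
    r=E[:,1]-np.polyval(f,E[:,0]);g=abs(r)<2.5
    if g.sum()>4:f=np.polyfit(E[g,0],E[g,1],1)
print("far wall: x at y=0",f[1].round(1),"yaw(prov) deg",-np.degrees(np.arctan(f[0])).round(2),"n",g.sum(),len(E))
E
python3 crate.py t2
```

```text
clock 11.45 prov xy mm [-232.5   71.4] z 0.2163 yaw 25.77 F prov [-8.8  4.1] 4.8 w 0.0004
n 949 rect ((-145.9840087890625, -16.40843963623047), (200.3115997314453, 161.54937744140625), 86.30231475830078)
far wall: x at y=0 -65.5 yaw(prov) deg -3.64 n 20 20
```

View pics/t2.png

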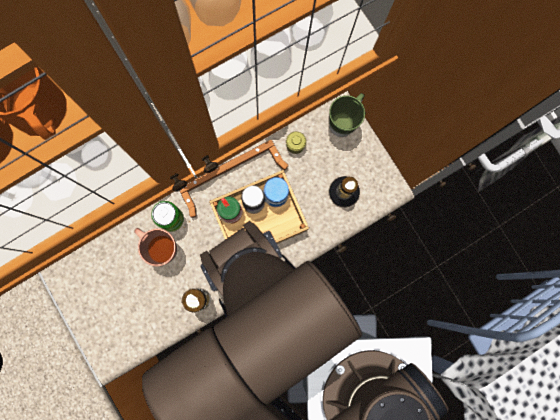

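Top view: the crate (260,215) is turned right with its left corner ahead, and the jar is on the coaster at (345,190). The measured lead is about 14 mm. The right push is next.

Call:
drive_tool([
  [-1, [-0.5, 0, 0], [0, 0, 0]],
  [-1, [-0.45, 0.3, 0], [0, 0, 0]],
  [-1, [0, 1, 0], [0, 0, 0]],
  [-1, [0, 1, 0], [0, 0, 0]],
  [-1, [0, 1, 0], [0, 0, 0]],
])

```text
clock: 12.0
ee_pos: [0.3685, 0.2129, 0.2165]
tool_rot: [0.975, 0.223, 0.001, -0.0]
ft_force: [1.1, -0.8, -0.1]
gripper_width: 0.0004
```

Call:
drive_tool([
  [-1, [0, 1, 0], [0, 0, 0]],
  [-1, [0, 1, 0], [0, 0, 0]],
  [-1, [0, 0.2, 0], [0, 0, 0]],
  [-1, [0.2, 0, 0], [0, 0, 0]],
  [-1, [0, 0, 0], [0, 0, 0]],
])

```text
clock: 12.5
ee_pos: [0.4024, 0.1576, 0.2161]
tool_rot: [0.975, 0.223, 0.001, 0.0]
ft_force: [0.7, 0.9, -0.6]
gripper_width: 0.0005
```

```bash
python3 st.py; python3 crate.py t3
```

```text
clock 12.5 prov xy mm [-253.6  -93.4] z 0.2161 yaw 25.77 F prov [1.  0.5] -0.6 w 0.0005
n 974 rect ((-145.46987915039062, -16.947799682617188), (200.6785888671875, 160.9129180908203), 86.54777526855469)
far wall: x at y=0 -65.3 yaw(prov) deg -3.64 n 20 20
```

Call:
drive_tool([
  [-1, [0.25, 0, 0], [0, 0, 0]],
  [-1, [0.12, 0, 0], [0, 0, 0]],
  [-1, [0.14, 0, 0], [0, 0, 0]],
  [-1, [0.14, 0, 0], [0, 0, 0]],
  [-1, [0.14, 0, 0], [0, 0, 0]],
])

```text
clock: 13.05
ee_pos: [0.4221, 0.1671, 0.2156]
tool_rot: [0.975, 0.223, -0.002, 0.0]
ft_force: [-6.6, -10.4, 6.3]
gripper_width: 0.0008
```

Call:
drive_tool([
  [-1, [0.14, 0, 0], [0, 0, 0]],
  [-1, [0.14, 0, 0], [0, 0, 0]],
  [-1, [0.14, 0, 0], [0, 0, 0]],
  [-1, [0.14, 0, 0], [0, 0, 0]],
  [-1, [0, 0, 0], [0, 0, 0]],
])

```text
clock: 13.55
ee_pos: [0.4377, 0.1746, 0.2155]
tool_rot: [0.975, 0.223, -0.002, 0.0]
ft_force: [-3.2, -4.8, 3.0]
gripper_width: 0.0004
```

```bash
python3 st.py; python3 crate.py t4
```

```text
clock 13.55 prov xy mm [-214.3  -93.4] z 0.2155 yaw 25.82 F prov [-5.  -2.9] 3.0 w 0.0004
n 948 rect ((-127.04655456542969, -8.350006103515625), (161.20713806152344, 200.85777282714844), 3.0750186443328857)
far wall: x at y=0 -47.8 yaw(prov) deg 3.05 n 20 20
```

Call:
drive_tool([
  [-1, [0.1, -0.03, 0], [0, 0, 0]],
  [-1, [0.1, -0.03, 0], [0, 0, 0]],
  [-1, [0, 0, 0], [0, 0, 0]],
  [-1, [0, 0, 0], [0, 0, 0]],
  [-1, [0, 0, 0], [0, 0, 0]],
])

```text
clock: 14.1
ee_pos: [0.4422, 0.1789, 0.2155]
tool_rot: [0.975, 0.223, -0.001, 0.0]
ft_force: [-3.0, -4.9, 1.9]
gripper_width: 0.0004
```

```bash
python3 st.py; python3 crate.py t5; python3 - <<'E'
from pose import *
# bay measured again in t5 : stop near top edge & cheek inner top edges, subpixel by gradient profiles
z=np.load("t5.npz",allow_pickle=True);c=z["c"].item();p=cv2.cvtColor(z["p"],cv2.COLOR_BGR2LAB).astype(np.float32)[...,2]
ca,sa=np.cos(A0),np.sin(A0)
def samp(x,y,zz):
    w=np.stack([B0[0]+x*ca-y*sa,B0[1]+x*sa+y*ca,np.full_like(x,zz)],-1)
    q=proj(c,w.reshape(-1,3)).astype(np.float32).reshape(*x.shape,2);return cv2.remap(p,q[...,0],q[...,1],cv2.INTER_LINEAR)
xs=np.arange(-.02,.02,.0005);out=[]
for y in np.arange(-.10,.101,.01):
    s=samp(xs,np.full_like(xs,y),0.);s=cv2.GaussianBlur(s.reshape(1,-1),(9,1),0).ravel();i=np.argmax(np.gradient(s));out.append((y*1000,xs[i]*1000))
out=np.array(out);print(out.round(1).tolist());f=np.polyfit(out[:,0],out[:,1],1);print("stop",f[1],"yaw",-np.degrees(f[0]))
for sg in(1,-1):
    ys=np.arange(.100,.140,.0005);o=[]
    for x in np.arange(-.04,-.004,.004):
        s=samp(np.full_like(ys,x),sg*ys,0.);s=cv2.GaussianBlur(s.reshape(1,-1),(9,1),0).ravel();o.append((x*1000,sg*ys[np.argmax(np.gradient(s))]*1000))
    o=np.array(o);print(o.round(1).tolist(),np.polyfit(o[:,0],o[:,1],1))
E
```

```text
clock 14.1 prov xy mm [-208.4  -91.6] z 0.2155 yaw 25.82 F prov [-4.9 -3. ] 1.9 w 0.0004
n 938 rect ((-122.45521545410156, -5.007781982421875), (161.1033172607422, 200.46524047851562), 3.9950766563415527)
far wall: x at y=0 -43.2 yaw(prov) deg 3.9 n 20 20
[[-100.0, 7.0], [-90.0, 6.5], [-80.0, 7.0], [-70.0, 6.5], [-60.0, 6.0], [-50.0, 6.5], [-40.0, 6.0], [-30.0, 6.0], [-20.0, 5.5], [-10.0, 5.0], [-0.0, 5.5], [10.0, 5.0], [20.0, 5.0], [30.0, 4.0], [40.0, 4.0], [50.0, 5.0], [60.0, 4.0], [70.0, 3.5], [80.0, 3.0], [90.0, 17.0], [100.0, 3.5]]
stop 5.78571428571431 yaw 0.20834828913848602
[[-40.0, 119.0], [-36.0, 118.0], [-32.0, 118.5], [-28.0, 119.0], [-24.0, 131.5], [-20.0, 118.5], [-16.0, 119.5], [-12.0, 119.5], [-8.0, 118.5]] [1.66666667e-02 1.20622222e+02]
[[-40.0, -124.0], [-36.0, -122.0], [-32.0, -122.0], [-28.0, -121.5], [-24.0, -121.5], [-20.0, -134.0], [-16.0, -135.5], [-12.0, -121.0], [-8.0, -120.5]] [-9.37500000e-02 -1.26916667e+02]
```

Call:
drive_tool([
  [-1, [0.1, -0.02, 0], [0, 0, 0]],
  [-1, [0.09, -0.02, 0], [0, 0, 0]],
  [-1, [0, 0, 0], [0, 0, 0]],
  [-1, [0, 0, 0], [0, 0, 0]],
  [-1, [0, 0, 0], [0, 0, 0]],
])

```text
clock: 14.65
ee_pos: [0.4468, 0.1824, 0.2155]
tool_rot: [0.975, 0.223, -0.001, 0.0]
ft_force: [-4.5, -5.3, 1.9]
gripper_width: 0.0001
```

```bash
python3 st.py; python3 crate.py t6
```

```text
clock 14.65 prov xy mm [-202.7  -90.4] z 0.2155 yaw 25.82 F prov [-6.4 -2.8] 1.9 w 0.0001
n 939 rect ((-118.30435180664062, -2.6126708984375), (160.6317596435547, 200.77215576171875), 5.298288822174072)
far wall: x at y=0 -38.9 yaw(prov) deg 5.22 n 20 20
```

Call:
drive_tool([
  [-1, [-0.55, 0, 0], [0, 0, 0]],
  [-1, [-0.55, -0.2, 0], [0, 0, 0]],
  [-1, [0, -1, 0], [0, 0, 0]],
  [-1, [0, -1, 0], [0, 0, 0]],
  [-1, [0, -1, 0], [0, 0, 0]],
])

```text
clock: 15.2
ee_pos: [0.3755, 0.2556, 0.2157]
tool_rot: [0.975, 0.223, 0.0, 0.0]
ft_force: [-0.3, 0.2, -0.2]
gripper_width: 0.0003
```

Call:
drive_tool([
  [-1, [0, -1, 0], [0, 0, 0]],
  [-1, [0, -1, 0], [0, 0, 0]],
  [-1, [0, -0.2, 0], [0, 0, 0]],
  [-1, [0.2, 0, 0], [0, 0, 0]],
  [-1, [0, 0, 0], [0, 0, 0]],
])

```text
clock: 15.7
ee_pos: [0.3535, 0.3164, 0.2157]
tool_rot: [0.975, 0.223, 0.0, -0.0]
ft_force: [0.3, -0.5, -0.7]
gripper_width: 0.0004
```

```bash
python3 st.py; python3 crate.py t7
```

```text
clock 15.7 prov xy mm [-228.4   70.9] z 0.2157 yaw 25.78 F prov [ 0.1 -0.6] -0.7 w 0.0004
n 968 rect ((-118.21705627441406, -2.4169387817382812), (160.3639373779297, 200.67550659179688), 5.005231857299805)
far wall: x at y=0 -38.6 yaw(prov) deg 5.3 n 20 20
```

Call:
drive_tool([
  [-1, [0.25, 0, 0], [0, 0, 0]],
  [-1, [0.12, 0, 0], [0, 0, 0]],
  [-1, [0.14, -0.03, 0], [0, 0, 0]],
  [-1, [0.14, -0.03, 0], [0, 0, 0]],
  [-1, [0.14, -0.03, 0], [0, 0, 0]],
])

```text
clock: 16.25
ee_pos: [0.3718, 0.3283, 0.2156]
tool_rot: [0.975, 0.223, -0.003, 0.001]
ft_force: [-13.0, -1.7, 8.4]
gripper_width: 0.0004
```

Call:
drive_tool([
  [-1, [0.14, -0.03, 0], [0, 0, 0]],
  [-1, [0.14, -0.03, 0], [0, 0, 0]],
  [-1, [0.14, -0.03, 0], [0, 0, 0]],
  [-1, [0.1, -0.03, 0], [0, 0, 0]],
  [-1, [0, 0, 0], [0, 0, 0]],
])

```text
clock: 16.75
ee_pos: [0.3848, 0.3387, 0.2156]
tool_rot: [0.975, 0.223, -0.002, 0.001]
ft_force: [-8.8, 0.1, 5.3]
gripper_width: 0.0005
```

```bash
python3 st.py; python3 crate.py t8
```

```text
clock 16.75 prov xy mm [-190.6   77.3] z 0.2156 yaw 25.73 F prov [-7.9  3.9] 5.3 w 0.0005
n 960 rect ((-102.55097961425781, -6.471321105957031), (200.6390380859375, 161.35975646972656), 87.25841522216797)
far wall: x at y=0 -23.0 yaw(prov) deg -2.47 n 20 20
```

Call:
drive_tool([
  [-1, [0.06, -0.03, 0], [0, 0, 0]],
  [-1, [0.06, -0.03, 0], [0, 0, 0]],
  [-1, [0, 0, 0], [0, 0, 0]],
  [-1, [0, 0, 0], [0, 0, 0]],
  [-1, [0, 0, 0], [0, 0, 0]],
])

```text
clock: 17.3
ee_pos: [0.3872, 0.3417, 0.2155]
tool_rot: [0.975, 0.223, -0.002, 0.001]
ft_force: [-8.4, -1.0, 5.0]
gripper_width: 0.0002
```

```bash
python3 st.py; python3 crate.py t9
```

```text
clock 17.3 prov xy mm [-187.1   79. ] z 0.2155 yaw 25.73 F prov [-8.   2.7] 5.0 w 0.0002
n 963 rect ((-100.77677917480469, -6.635650634765625), (200.40431213378906, 161.73507690429688), 86.14675903320312)
far wall: x at y=0 -20.6 yaw(prov) deg -4.06 n 20 20
```

Call:
drive_tool([
  [-1, [-0.55, 0, 0], [0, 0, 0]],
  [-1, [-0.5, 0.2, 0], [0, 0, 0]],
  [-1, [0, 1, 0], [0, 0, 0]],
  [-1, [0, 1, 0], [0, 0, 0]],
  [-1, [0, 1, 0], [0, 0, 0]],
])

```text
clock: 17.85
ee_pos: [0.4019, 0.2411, 0.2158]
tool_rot: [0.975, 0.223, 0.0, 0.0]
ft_force: [1.2, 0.1, 0.0]
gripper_width: 0.0004
```

Call:
drive_tool([
  [-1, [0, 1, 0], [0, 0, 0]],
  [-1, [0, 1, 0], [0, 0, 0]],
  [-1, [0, 0.2, 0], [0, 0, 0]],
  [-1, [0.2, 0, 0], [0, 0, 0]],
  [-1, [0, 0, 0], [0, 0, 0]],
])

```text
clock: 18.35
ee_pos: [0.4358, 0.186, 0.2158]
tool_rot: [0.975, 0.223, 0.0, 0.0]
ft_force: [-0.3, 0.5, -0.5]
gripper_width: 0.0003
```

```bash
python3 st.py; python3 crate.py t10
```

```text
clock 18.35 prov xy mm [-211.1  -82.3] z 0.2158 yaw 25.76 F prov [-0.1  0.6] -0.5 w 0.0003
n 974 rect ((-100.58964538574219, -6.5789947509765625), (200.75363159179688, 162.0908203125), 86.40238952636719)
far wall: x at y=0 -20.6 yaw(prov) deg -4.13 n 20 20
```

Call:
drive_tool([
  [-1, [0.3, 0, 0], [0, 0, 0]],
  [-1, [0.13, 0, 0], [0, 0, 0]],
  [-1, [0.14, 0, 0], [0, 0, 0]],
  [-1, [0.14, 0, 0], [0, 0, 0]],
  [-1, [0.14, 0, 0], [0, 0, 0]],
])

```text
clock: 18.9
ee_pos: [0.4573, 0.1963, 0.2156]
tool_rot: [0.975, 0.223, -0.002, 0.0]
ft_force: [-6.7, -9.8, 6.0]
gripper_width: 0.0003
```

Call:
drive_tool([
  [-1, [0.14, 0, 0], [0, 0, 0]],
  [-1, [0.1, 0, 0], [0, 0, 0]],
  [-1, [0.1, 0, 0], [0, 0, 0]],
  [-1, [0, 0, 0], [0, 0, 0]],
  [-1, [0, 0, 0], [0, 0, 0]],
])

```text
clock: 19.4
ee_pos: [0.4667, 0.2009, 0.2155]
tool_rot: [0.975, 0.223, -0.002, 0.0]
ft_force: [-4.9, -6.0, 3.0]
gripper_width: 0.0003
```

```bash
python3 st.py; python3 crate.py t11
```

```text
clock 19.4 prov xy mm [-176.8  -82.4] z 0.2155 yaw 25.82 F prov [-7.  -3.3] 3.0 w 0.0003
n 949 rect ((-86.89664459228516, -0.07822418212890625), (161.5798797607422, 200.24256896972656), 1.1887836456298828)
far wall: x at y=0 -7.7 yaw(prov) deg 1.23 n 20 20
```

Call:
drive_tool([
  [-1, [0.08, 0.01, 0], [0, 0, 0]],
  [-1, [0.08, 0.01, 0], [0, 0, 0]],
  [-1, [0.07, 0.01, 0], [0, 0, 0]],
  [-1, [0.05, 0, 0], [0, 0, 0]],
  [-1, [0, 0, 0], [0, 0, 0]],
])

```text
clock: 19.95
ee_pos: [0.4731, 0.2031, 0.2155]
tool_rot: [0.975, 0.224, -0.005, 0.001]
ft_force: [-15.9, -13.9, 14.4]
gripper_width: 0.0004
```

```bash
python3 st.py; python3 crate.py t12
```

```text
clock 19.95 prov xy mm [-170.   -83.2] z 0.2155 yaw 25.85 F prov [-20.4  -5.6] 14.4 w 0.0004
n 926 rect ((-83.28797149658203, 1.2194595336914062), (161.05332946777344, 200.30348205566406), 2.8720901012420654)
far wall: x at y=0 -3.9 yaw(prov) deg 2.89 n 20 20
```

Call:
drive_tool([
  [-1, [-0.5, 0, 0], [0, 0, 0]],
  [-1, [-0.5, -0.2, 0], [0, 0, 0]],
  [-1, [0, -1, 0], [0, 0, 0]],
  [-1, [0, -1, 0], [0, 0, 0]],
  [-1, [0, -1, 0], [0, 0, 0]],
])

```text
clock: 20.5
ee_pos: [0.4061, 0.2784, 0.2157]
tool_rot: [0.975, 0.223, 0.0, 0.0]
ft_force: [0.7, -0.8, -0.4]
gripper_width: 0.0005
```

Call:
drive_tool([
  [-1, [0, -1, 0], [0, 0, 0]],
  [-1, [0, -1, 0], [0, 0, 0]],
  [-1, [0, -0.2, 0], [0, 0, 0]],
  [-1, [0.2, 0, 0], [0, 0, 0]],
  [-1, [0, 0, 0], [0, 0, 0]],
])

```text
clock: 21.0
ee_pos: [0.3842, 0.3392, 0.2157]
tool_rot: [0.975, 0.223, 0.0, -0.0]
ft_force: [-1.1, 0.8, 0.5]
gripper_width: 0.0003
```

```bash
python3 st.py; python3 crate.py t13
```

```text
clock 21.0 prov xy mm [-190.9   78. ] z 0.2157 yaw 25.78 F prov [-0.6  1.2] 0.5 w 0.0003
n 974 rect ((-83.23433685302734, 1.3944015502929688), (160.96160888671875, 200.90977478027344), 2.471832752227783)
far wall: x at y=0 -3.8 yaw(prov) deg 2.4 n 20 20
```

Call:
drive_tool([
  [-1, [0.25, 0, 0], [0, 0, 0]],
  [-1, [0.13, 0, 0], [0, 0, 0]],
  [-1, [0.08, 0, 0], [0, 0, 0]],
  [-1, [0.08, 0, 0], [0, 0, 0]],
  [-1, [0.04, 0, 0], [0, 0, 0]],
])

```text
clock: 21.55
ee_pos: [0.3978, 0.3461, 0.2155]
tool_rot: [0.975, 0.223, -0.003, 0.001]
ft_force: [-14.7, -0.8, 10.1]
gripper_width: 0.0005
```

```bash
python3 st.py; python3 crate.py t14
```

```text
clock 21.55 prov xy mm [-175.6   78.3] z 0.2155 yaw 25.75 F prov [-13.6   5.7] 10.1 w 0.0005
n 946 rect ((-81.50277709960938, 0.6083602905273438), (162.0093536376953, 200.95040893554688), 1.5518795251846313)
far wall: x at y=0 -2.2 yaw(prov) deg 1.8 n 20 20
```

Call:
drive_tool([
  [-1, [0.06, 0, 0], [0, 0, 0]],
  [-1, [0.06, 0, 0], [0, 0, 0]],
  [-1, [0.04, 0, 0], [0, 0, 0]],
  [-1, [0, 0, 0], [0, 0, 0]],
  [-1, [0, 0, 0], [0, 0, 0]],
])

```text
clock: 22.1
ee_pos: [0.4006, 0.3477, 0.2154]
tool_rot: [0.975, 0.223, -0.005, 0.002]
ft_force: [-23.5, -3.7, 14.7]
gripper_width: 0.0003
```

```bash
python3 st.py; python3 crate.py t15
```

```text
clock 22.1 prov xy mm [-172.4   78.6] z 0.2154 yaw 25.78 F prov [-22.8   6.9] 14.7 w 0.0003
n 948 rect ((-80.76248931884766, -0.14853668212890625), (161.31509399414062, 201.16123962402344), 0.9806327819824219)
far wall: x at y=0 -1.1 yaw(prov) deg 1.19 n 20 20
```

Call:
drive_tool([
  [-1, [-0.45, 0, 0], [0, 0, 0]],
  [-1, [-0.4, 0.2, 0], [0, 0, 0]],
  [-1, [0, 1, 0], [0, 0, 0]],
  [-1, [0, 1, 0], [0, 0, 0]],
  [-1, [0, 1, 0], [0, 0, 0]],
])

```text
clock: 22.65
ee_pos: [0.4228, 0.2501, 0.2157]
tool_rot: [0.975, 0.223, 0.0, 0.0]
ft_force: [0.3, 0.7, 0.9]
gripper_width: 0.0001
```

Call:
drive_tool([
  [-1, [0, 1, 0], [0, 0, 0]],
  [-1, [0, 1, 0], [0, 0, 0]],
  [-1, [0, 0.2, 0], [0, 0, 0]],
  [-1, [0.35, 0, 0], [0, 0, 0]],
  [-1, [0.2, 0, 0], [0, 0, 0]],
])

```text
clock: 23.15
ee_pos: [0.4665, 0.1999, 0.2158]
tool_rot: [0.975, 0.223, 0.0, -0.0]
ft_force: [-0.4, -0.6, 0.8]
gripper_width: 0.0005
```

```bash
python3 st.py; python3 crate.py t16
```

```text
clock 23.15 prov xy mm [-177.4  -83.2] z 0.2158 yaw 25.76 F prov [-0.6 -0.4] 0.8 w 0.0005
n 967 rect ((-80.48416900634766, -0.0184326171875), (161.91311645507812, 200.4083251953125), 1.2453755140304565)
far wall: x at y=0 -1.1 yaw(prov) deg 1.19 n 20 20
```

Call:
drive_tool([
  [-1, [0.1, 0, 0], [0, 0, 0]],
  [-1, [0.07, 0, 0], [0, 0, 0]],
  [-1, [0.06, 0, 0], [0, 0, 0]],
  [-1, [0.05, 0, 0], [0, 0, 0]],
  [-1, [0, 0, 0], [0, 0, 0]],
])

```text
clock: 23.7
ee_pos: [0.4725, 0.2027, 0.2156]
tool_rot: [0.975, 0.223, -0.001, 0.0]
ft_force: [-4.4, -0.3, 2.4]
gripper_width: 0.0002
```

```bash
python3 st.py; python3 crate.py t17
```

```text
clock 23.7 prov xy mm [-170.7  -83.3] z 0.2156 yaw 25.79 F prov [-4.1  1.6] 2.4 w 0.0002
n 940 rect ((-80.24674224853516, -0.127410888671875), (162.38674926757812, 200.5720977783203), 1.158263921737671)
far wall: x at y=0 -1.0 yaw(prov) deg 0.95 n 20 20
```

Just touching. I'll press a little more to feel for the stop.

Call:
drive_tool([
  [-1, [0.04, 0, 0], [0, 0, 0]],
  [-1, [0.04, 0, 0], [0, 0, 0]],
  [-1, [0.03, 0, 0], [0, 0, 0]],
  [-1, [0, 0, 0], [0, 0, 0]],
  [-1, [0, 0, 0], [0, 0, 0]],
])

```text
clock: 24.25
ee_pos: [0.4737, 0.2032, 0.2156]
tool_rot: [0.975, 0.223, -0.005, 0.001]
ft_force: [-18.2, -10.2, 15.1]
gripper_width: 0.0003
```

```bash
python3 st.py; python3 crate.py t18
```

```text
clock 24.25 prov xy mm [-169.5  -83.3] z 0.2156 yaw 25.81 F prov [-20.9  -1.3] 15.1 w 0.0003
n 933 rect ((-80.77837371826172, -0.0625762939453125), (161.09129333496094, 201.01556396484375), 1.021535038948059)
far wall: x at y=0 -1.2 yaw(prov) deg 1.14 n 20 20
```

Call:
drive_tool([
  [-1, [-0.5, 0, 0], [0, 0, 0]],
  [-1, [-0.8, 0, 0], [0, 0, 0]],
  [-1, [-0.5, 0, -0.6], [0, 0, 0]],
  [-1, [0, 0, -1], [0, 0, 0]],
  [-1, [0, 0, -1], [0, 0, 0]],
])

```text
clock: 24.8
ee_pos: [0.4273, 0.1805, 0.2945]
tool_rot: [0.975, 0.223, -0.0, 0.0]
ft_force: [0.7, -0.1, -0.2]
gripper_width: 0.0004
```

Call:
drive_tool([
  [-1, [0, 0.5, -1], [0, 0, 0]],
  [-1, [0, 0.6, -0.5], [0, 0, 0]],
  [-1, [0, 0, 0], [0, 0, 0]],
  [-1, [0, 0, 0], [0, 0, 0]],
  [-1, [0, 0, 0], [0, 0, 0]],
])

```text
clock: 25.3
ee_pos: [0.4415, 0.1512, 0.3378]
tool_rot: [0.975, 0.223, -0.001, -0.0]
ft_force: [-0.3, 0.3, 0.0]
gripper_width: 0.0005
```

```bash
python3 st.py; python3 crate.py t19; python3 - <<'E'
from workcell import *
from pose import *
p=cv2.imread("pics/t19.png");s,d=capture("side");c=camera_params("side");W=cloud(c,d)
a=cv2.resize(p[120:270,130:375],None,fx=2.4,fy=2.4,interpolation=cv2.INTER_CUBIC);b=cv2.resize(s[150:290,170:380],(a.shape[1],int(140*a.shape[1]/210)))
cv2.imwrite("pics/fin.png",np.vstack([a,b])[:600]);print(a.shape,b.shape)
z=np.load("t19.npz",allow_pickle=True);Wt=cloud(z["c"].item(),z["d"])
k=(Wt[...,2]>.10)&(Wt[...,2]<.135)&(np.hypot(Wt[...,0]-.528,Wt[...,1]-.055)<.05);P=Wt[k];print("jar top",len(P),np.median(P,0))
E
```

```text
clock 25.3 prov xy mm [-221.1 -116.1] z 0.3378 yaw 25.77 F prov [-0.1  0.4] 0.0 w 0.0005
n 1185 rect ((-80.68987274169922, 0.18775177001953125), (161.8973846435547, 200.44461059570312), 1.0359864234924316)
far wall: x at y=0 -1.3 yaw(prov) deg 1.2 n 20 20
(360, 588, 3) (392, 588, 3)
jar top 0 [nan nan nan]
  return _methods._mean(a, axis=axis, dtype=dtype,
  ret = um.true_divide(
```

View pics/fin.png

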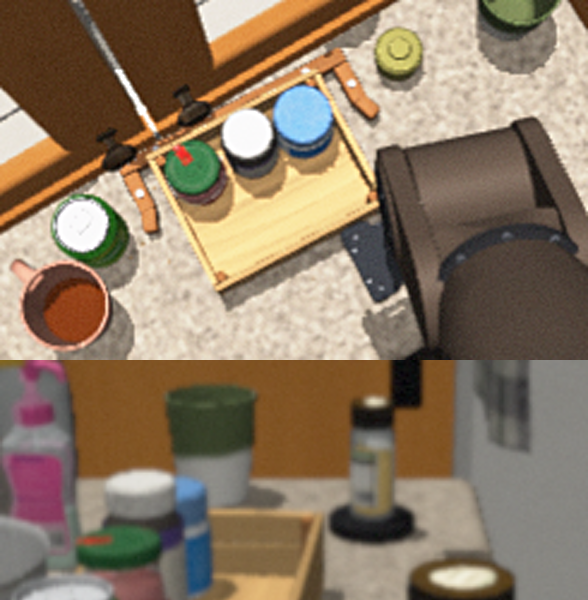

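The final view shows the crate flush with the stop at (240,120), clear of both cheeks. The jar is upright in the middle of the coaster (372,470), and the pot, can and mug are where they were. Handing in.

```bash
python3 -c "
from workcell import *
close_job()"
```

```text
the job is handed in; nothing more can be done
```

The spice jar stands upright on the black coaster, and the crate is walked back into its bay. I handed the job in at about 25.4 s of the 67 s limit.

**Pushes:** the crate went in by alternating corner pushes, with each lead measured from the top camera:

| Push | Result |
|---|---|
| Left | left corner about 15 mm ahead |
| Right | right corner about 15 mm ahead |
| Left | left corner about 17 mm ahead |
| Right | right far corner touched the stop, right about 7 mm ahead |
| Left | closed up square against the stop |
| Right | light seating press |

**Last checks:**
- **Seating:** the finger met firm resistance of about 21–23 N at both near corners. The line through those two contacts is turned 1.0° from my reference frame. The crate measures the same in the final image (1.0–1.2°), and the bay about 0.9–1.1°.
- **Sideways fit:** the crate is within about 3 mm of the middle of the bay.
- **Jar and bystanders:** the final pictures show the jar upright near the coaster's centre, and the pot, can and mug look unmoved.

**Checks that disagreed or failed:**
- **Bay angle and stop position:** my bay angle estimates ran from 0.2° to 1.1°, so each lead is uncertain by about 2 mm. The stop's position differed by about 5 mm between image and contact, so I relied on contact.
- **Jar top:** the final depth check of the jar's top found nothing because the arm hid it from the top camera. The side view had to stand in for it.

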